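# Release and push out the filter slide of a bench air sampler

## Task

Take the yellow-handled pin tool from its holder, push the red release button at the bottom of the small well down gently with its pin, and while holding the button down push the grey filter slide fully out of the front of the air sampler. Then put the pin tool back upright in its socket in the holder. Touch the air sampler only with the pin tool, and leave the other things where they are.

Things in the scene. Friction and masses are not known exactly. Their poses are not given: they have to be found in the camera images.
- air_sampler: Cream bench air sampler, fixed, 160 (x) x 140 (y) x 70 mm high to its flat deck. Origin: centre of its underside; x points to its rear, -x to its front, z up. A 54 mm wide open channel runs along the middle of the deck (y = 0); in it lies the grey filter slide, which comes out along -x. A push of more than 18 N by the pin tool on any part of it breaks it.
- well (a point): Point of the housing at deck height (70 mm above the table), 45 mm in front of the sampler's origin, right above the centre of the well while the slide is shut; it does not move with the slide. The well is a vertical round hole, 11 mm diameter, in the slide, with the red button at its bottom. How deep the slide sits differs from sampler to sampler: its top lies 2 to 18 mm below the deck.
- inlet (a point): Top centre of the sampler's round metal air inlet, 60 mm diameter, 103 mm above the table, 45 mm behind the sampler's origin. It stands on a bridge that covers the channel from x = -5 mm to the rear, top at 78 mm.
- button_zone (a point): Point on the well's axis (slide shut) 23 mm below the deck: the deepest the red button's face (9.8 mm diameter) can rest. It rests 5 mm below the slide's top, so 7 to 23 mm below the deck; not measured, must be felt. Spring: 3 N to start moving, 8 N at 3.5 mm, 11 N at its hard stop at 5.5 mm. The slide is unlatched only while the button is at least 3.5 mm (8 N) down.
- filter_slide (a joint): How far the slide is out, m: 0 shut, 0.050 at its hard end stop; grows along the sampler's -x. The pin pushes it by the side of the well, 2.5 to 4 N. The latch meets a tooth every 10 mm: if the button comes up on the way, the slide locks within 10 mm until it is pressed again. Past 0.040 there are no more teeth and the slide stays out once the button is up. Fully out: more than 0.042.
- holder: Aluminium tool holder block, fixed, 55 (x) x 125 (y) x 40 mm high. Origin: centre of its underside. Two round vertical through sockets of 11 mm diameter at y = +30 and -30 mm; the pin tool stands in one, the blue punch in the other, either way round.
- socket_a (a point): Centre of the mouth of the socket at y = +30 mm of the holder, on its top face (40 mm above the table).
- socket_b (a point): Centre of the mouth of the socket at y = -30 mm of the holder, on its top face (40 mm above the table).
- pin_tool: Pin tool, about 50 g: steel pin, 5 mm diameter, 35 mm long, below a yellow square handle 20 x 20 mm. Origin: tip of the pin; z up along the tool; the handle runs from z = 35 to 93 mm, its thin black cap to 96 mm, flats facing along x and y. It stands upright in the holder, the handle's shoulder on the block, the tip 5 mm above the table, its x axis along the holder's.
- punch_tool: Blue-handled punch of the same shape with a thicker shaft (8.6 mm), in the other socket, 60 mm away; not needed. Origin: tip of its shaft.
- dish_a: Closed Petri dish, 62 mm diameter, 15 mm high, lying between holder and sampler; bystander. Origin: centre of its underside.
- dish_b: Closed Petri dish, 62 mm diameter, 15 mm high; bystander. Origin: centre of its underside.
- reagent: Amber bottle with yellow cap, 60 mm diameter, 130 mm high; bystander. Origin: centre of its underside.
- beaker: Glass beaker, 66 mm diameter, 80 mm high; bystander. Origin: centre of its underside.
- marker: Green round rod-shaped marker, 14 mm diameter, about 120 mm long, lying on the table; bystander. Origin: under its centre.

How it is judged (in metres and radians):
On the way, in this order (a step that is already met when the one before it is completed fails the run):
1. the pin tool is lifted clear out of its socket (height (world z) of pin_tool above 0.045 m), for 0.1 s.
2. the slide is on its way out, more than 10 mm, with the pin tool bearing on it (value of joint filter_slide above 0.01 m and contact force between pin_tool and air_sampler above 2 N), for 0.05 s.
3. the slide is fully out (value of joint filter_slide above 0.042 m), for 0.2 s.
At the end, for the whole second after the job is handed in: The slide is out by more than 42 mm, and the pin tool stands in a socket of the holder: tip within 7 mm of the socket's axis and less than 10 mm above the table, tilted less than 0.15 rad, at rest (value of joint filter_slide above 0.042 m and (horizontal distance between pin_tool and socket_a below 0.007 m or horizontal distance between pin_tool and socket_b below 0.007 m) and height (world z) of pin_tool below 0.01 m and angle between pin_tool's own z axis and vertical below 0.15 rad and linear speed of pin_tool below 0.02 m/s); the robot touches nothing.
It fails at once if the pin tool presses on the air sampler with more than 18 N (contact force between pin_tool and air_sampler above 18 N).
It fails at once if the fingers or the arm touch the air sampler (contact force between any of the fingers, the arm and air_sampler above 1 N).
It fails at once if another thing touches the air sampler (contact force between punch_tool and air_sampler above 0.5 N).
It fails at once if a bystander is moved by more than 15 mm (distance of any of punch_tool, dish_a, dish_b, reagent, beaker, marker from where it was at the start of the episode above 0.015 m).
It also fails if it takes over 58 s, if anything falls off the work surface, if the arm or the gripper's body presses on something with over 40 N, if the wrist force passes 120 N, or if a joint passes its speed limit or range.

## Robot

A 6-joint arm with a two-finger parallel gripper is mounted at the origin on the work surface. World frame = base frame: x ahead of the robot, y to its left, z up, the work surface at z = 0. Lengths are in mm, angles in rad, forces in N, time in s.
With the tool pointing down it reaches from about 325 to 925 mm from the base axis. Payload 3.1 kg.
Tool frame: the origin (TCP) lies at the centre of the arm's flange, where the gripper is bolted on; the fingertips stand 173 mm ahead of it and the grasp point (between the pads) lies 155 mm ahead of it; y points along the fingers, z is the direction in which the jaws open and shut, and the axes are right-handed (so a half turn about y gives the same grasp; the last joint's range is limited). The gripper opens to 85 mm and grips with 20 to 120 N. Pads are 22 mm wide; open, the fingers measure 114 mm over their backs; the gripper's body (76 mm by 85 mm) begins 54 mm behind the grasp point. The pads swing forward as they close: fully open they stand 13 mm farther back than shut.
Start: joints at [1.005, 0.217, 1.613, -0, 1.311, -0.112], TCP at [273.975, 561.764, 404.7] pointing down, gripper open.
Joint ranges: [-2.75, 2.75], [-0.78, 2.1], [0.31, 2.55], [-1.13, 4.27], [0.13, 2.63], [-2.58, 2.58]. Speed limits (rad/s): [2.79, 2.79, 3.14, 3.14, 3.14, 3.14].

## Interface

Orientations are given as a rotation vector (axis times angle).
In Python, from plant import manip, imaging, spotter gives the robot as it stands.
- The arm moves only by the tool step_arm, never from a script. Its argument "targets" is a list that holds one entry, the list of rows, each a list of 7 numbers: the shift along the tool's x, y, z in cm, then the turn, a rotation vector about the tool's x, y, z in degrees, then the finger opening in cm, from 0 to 8.54. In form: [[[x, y, z, wx, wy, wz, fingers], ...]]. A call has 1 to 20 rows; each row is the pose to reach, as a shift and turn from the pose commanded when the call began, along the tool's axes at that moment; what a row does not reach only later rows make up. A row lasts 1/12 s, in which the tool goes at most 41.7 mm and 7.16 degrees, less where a joint would pass 70% of its speed; a pose out of reach is approached as far as the arm can. A call with a gripper value outside its range is refused whole. The fingers move at their own pace and stop on an object; "squeeze" is the grip in N (left out, the last holds). Time passes only in rows, so rows that repeat a pose let the fingers close. It gives the time, the measured TCP pose, the force and the opening at its end, in the units of the state.
- manip.get_state(): the state, without advancing time (a new reading comes with each control period).
- imaging.get_image(name): name is "scene" or "top" or "wrist"; returns the picture (420x560x3 uint8, red, green, blue); there is no depth.
- imaging.camera_params(name): a dict with "fov_y" (degrees; the focal length in pixels is half the picture's height over the tangent of half this angle, whatever the lens; pixels are square), "cx", "cy" (the principal point, pixels), "R" (3x3) and "t" (3): a world point X has camera coordinates R X + t. Camera axes: x right, y down, z forward; pixel columns grow to the right and rows downward; lengths in mm; the calibration is good to about 2 mm. A picture is of the moment at which its call begins: read the wrist's pose just before it. camera_params takes no time and is no camera call; for the wrist camera it gives the pose at the moment of the call.
- manip.job_done(): hands the job in, once; it reports no verdict.
Trained networks look in the newest picture that a camera, given by its name, has taken for a name from the list of things; names that differ only in an ending like _2 or _b are one class to them, and where a whole thing is asked for, a point or a joint stands for the part that bears it (a point fixed in the world has none). Each returns a list of dicts, best first, with "score" (0 to 1); they miss things now and then, are a little off and sometimes report something else, mostly with a low value. They report only what shows in the picture. A call takes as long as a camera call.
- spotter.look_for(camera, name): "position" ([x, y, z] in mm, in the coordinates of the camera as it stood for that picture, good to about 4 mm: the middle of the surface that is visible of it).
- spotter.cut_out(camera, name): "region" (420x560 bool, what is visible of it).
- spotter.mark_of(camera, name): "position" ([x, y, z] in mm, in the coordinates of the camera as it stood for that picture, good to about 4 mm: a listed point, or the origin of a listed thing).
The state is a dict: "clock": time; "joints": joint angles; "joint_velocities": joint speeds; "joint_torque": joint torques, N m; "tool_pos": TCP position; "ee_rot": TCP orientation; "contact_force": force on the tool from outside, world axes, zero at the start; "ft_torque": the same for the moment, N m; "opening": opening from 0.0 (shut) to 1.0 (fully open).
Only numpy, scipy, OpenCV 4.12 (cv2) and the standard library are available. Lean on these libraries where they do the work, as an engineer would, in place of code of your own. Each camera call takes 0.05 s, during which the arm holds its last target. There are 200 camera calls.

## Working session

There is one attempt and no reset: what is moved stays moved. The work goes in short steps, Python scripts to look and compute and a tool call to move; the robot and the scene stay as the last step left them, time stands still between calls to the robot, and variables do not carry over. Pictures are saved under pics/ and viewed, about 8 in all and at most 12, crops included, and the job is handed in when it is done.

Besides the shell and the picture viewer there is one more tool, called after "Request:" as a command line: name --argument value ..., lists and objects as JSON in quotes. step_arm: Moves the arm, as the interface text tells. Its arguments: {"type":"object","properties":{"targets":{"type":"array","items":{"type":"array","items":{"type":"array","items":{"type":"number"}}}},"squeeze":{"type":"number"}},"required":["targets"]}

```bash
mkdir -p pics; cat > h.py <<'E'
from plant import manip, imaging, spotter
import numpy as np, cv2
from scipy.spatial.transform import Rotation as Ro
def w(cam,p,P=None):
    P=P or imaging.camera_params(cam); return np.array(P['R']).T@(np.array(p)-np.array(P['t']))
def px(P,X):
    c=np.array(P['R'])@np.array(X)+np.array(P['t']); f=210/np.tan(np.radians(P['fov_y'])/2)
    return np.array([f*c[0]/c[2]+P['cx'],f*c[1]/c[2]+P['cy']])
def ray(P,uv,z):
    f=210/np.tan(np.radians(P['fov_y'])/2); R=np.array(P['R']); t=np.array(P['t'])
    d=R.T@np.array([(uv[0]-P['cx'])/f,(uv[1]-P['cy'])/f,1]); o=-R.T@t
    return o+d*(z-o[2])/d[2]
def save(im,n): cv2.imwrite('pics/'+n+'.png',im[:,:,::-1])
def st():
    s=manip.get_state(); R=Ro.from_rotvec(s['ee_rot']).as_matrix()
    print('t',s['clock'],'pos',np.round(s['tool_pos'],1),'F',np.round(s['contact_force'],1),'op',round(s['opening'],3)); print(np.round(R,3)); return s,R
E
python3 - <<'E'
from h import *
st()
ims=[imaging.get_image(c) for c in ('top','scene')]
save(ims[0],'top0');save(ims[1],'scene0')
for n in ['air_sampler','well','inlet','holder','socket_a','socket_b','pin_tool','punch_tool','dish_a','reagent','beaker','marker']:
  for c in ('top','scene'):
    print(n,c,[(np.round(w(c,r['position'])),round(r['score'],2)) for r in spotter.mark_of(c,n)[:3]])
E
```

```text
t 0.0 pos [273.8 561.4 403.4] F [-0.7 -0.7  0.2] op 1.004
[[ 0.899 -0.001  0.438]
 [-0.438 -0.002  0.899]
 [-0.    -1.    -0.002]]
air_sampler top [(array([637., 163.,   0.]), 0.8)]
air_sampler scene [(array([640., 168.,  -3.]), 0.69)]
well top [(array([593., 177.,  68.]), 0.98)]
well scene [(array([ 526., -282.,    6.]), 0.59), (array([595., 169.,  69.]), 0.56)]
inlet top [(array([681., 163., 104.]), 0.86)]
inlet scene [(array([680., 160.,  99.]), 0.9)]
holder top [(array([ 515., -254.,   -0.]), 0.76)]
holder scene [(array([ 514., -256.,    1.]), 0.85), (array([ 501., -228.,    0.]), 0.29), (array([ 527., -286.,    3.]), 0.28)]
socket_a top [(array([ 502., -221.,   35.]), 0.7), (array([ 522., -281.,   37.]), 0.57)]
socket_a scene [(array([ 503., -224.,   38.]), 0.91), (array([ 527., -283.,   44.]), 0.65)]
socket_b top [(array([ 502., -221.,   35.]), 0.7), (array([ 522., -281.,   37.]), 0.57)]
socket_b scene [(array([ 503., -224.,   38.]), 0.91), (array([ 527., -283.,   44.]), 0.65)]
pin_tool top [(array([ 525., -279.,    4.]), 0.73)]
pin_tool scene [(array([ 526., -284.,    7.]), 0.53)]
punch_tool top [(array([ 504., -229.,    6.]), 0.63), (array([366.,  87.,  -5.]), 0.35)]
punch_tool scene [(array([ 502., -228.,    1.]), 0.85), (array([ 530., -282.,    4.]), 0.42)]
dish_a top [(array([ 734., -105.,   -3.]), 0.79), (array([462., -46.,   0.]), 0.7)]
dish_a scene [(array([463., -46.,   2.]), 0.88), (array([ 736., -116.,   -3.]), 0.6), (array([ 510., -257.,   -1.]), 0.53)]
reagent top [(array([ 739., -231.,   -3.]), 0.73)]
reagent scene [(array([ 736., -229.,   -2.]), 0.66)]
beaker top [(array([363., 286.,   4.]), 0.79), (array([590., 172.,  48.]), 0.2)]
beaker scene [(array([ 510., -258.,    2.]), 0.71), (array([ 528., -285.,    7.]), 0.58), (array([363., 287.,   2.]), 0.57)]
marker top [(array([365.,  88.,  -6.]), 0.62)]
marker scene [(array([370.,  86.,   0.]), 0.6)]
```

View pics/top0.png

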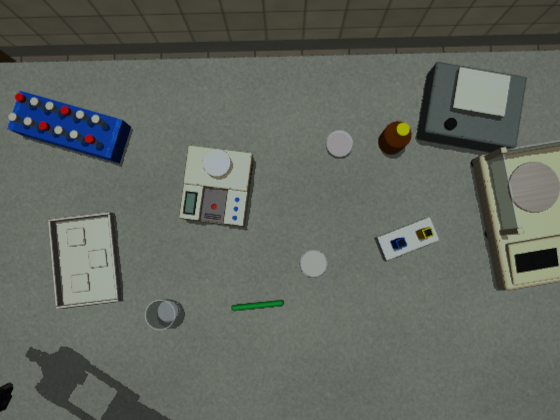

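View pics/scene0.png

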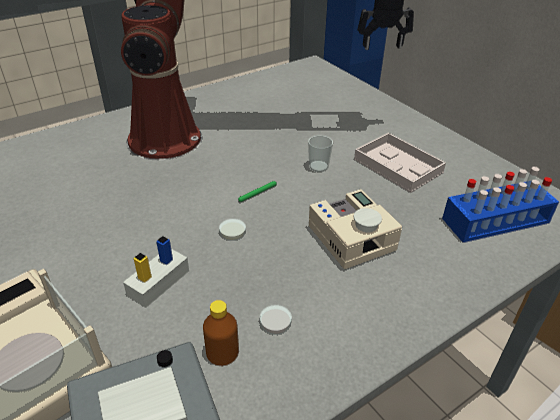

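The top view shows the pin tool (yellow) at pixel (424,233) and the blue punch at (398,243). The sampler's red button is at (214,206), and dish_a at (313,263) lies in between. The scene view agrees with this. Next I'll move above the pin tool.

Request:
step_arm --targets '[[[59.6, 4, -64.9, 0, 42.5, 0, 8.5], [59.6, 4, -64.9, 0, 42.5, 0, 8.5], [59.6, 4, -64.9, 0, 42.5, 0, 8.5], [59.6, 4, -64.9, 0, 42.5, 0, 8.5], [59.6, 4, -64.9, 0, 42.5, 0, 8.5], [59.6, 4, -64.9, 0, 42.5, 0, 8.5], [59.6, 4, -64.9, 0, 42.5, 0, 8.5], [59.6, 4, -64.9, 0, 42.5, 0, 8.5], [59.6, 4, -64.9, 0, 42.5, 0, 8.5], [59.6, 4, -64.9, 0, 42.5, 0, 8.5], [59.6, 4, -64.9, 0, 42.5, 0, 8.5], [59.6, 4, -64.9, 0, 42.5, 0, 8.5], [59.6, 4, -64.9, 0, 42.5, 0, 8.5], [59.6, 4, -64.9, 0, 42.5, 0, 8.5], [59.6, 4, -64.9, 0, 42.5, 0, 8.5], [59.6, 4, -64.9, 0, 42.5, 0, 8.5], [59.6, 4, -64.9, 0, 42.5, 0, 8.5], [59.6, 4, -64.9, 0, 42.5, 0, 8.5], [59.6, 4, -64.9, 0, 42.5, 0, 8.5], [59.6, 4, -64.9, 0, 42.5, 0, 8.5]]]'

```text
clock: 2.97
tool_pos: [511.4, -238.4, 366.9]
ee_rot: [-1.363, 0.929, -0.929]
contact_force: [0.4, 0.3, 1.3]
opening: 0.994
```

Request:
step_arm --targets '[[[0, 0, 0, 0, 0, 0, 8.5], [0, 0, 0, 0, 0, 0, 8.5], [0, 0, 0, 0, 0, 0, 8.5]]]'

```text
clock: 3.22
tool_pos: [511.0, -236.0, 366.5]
ee_rot: [-1.363, 0.93, -0.928]
contact_force: [-0.4, 0.9, 0.4]
opening: 0.994
```

```bash
python3 - <<'E'
from h import *
s,R=st()
P=imaging.camera_params('wrist'); im=imaging.get_image('wrist'); save(im,'w1')
C=-np.array(P['R']).T@np.array(P['t']); print('cam',C.round(), np.array(P['R']).round(2))
for n in ['pin_tool','punch_tool','socket_a']:
  for r in spotter.mark_of('wrist',n)[:3]: print(n,w('wrist',r['position'],P).round(1),round(r['score'],2))
  for r in spotter.look_for('wrist',n)[:2]: print(' look',n,w('wrist',r['position'],P).round(1),round(r['score'],2))
print(px(P,[525,-283,101]),px(P,[502,-226,101]))
E
```

```text
t 3.2167 pos [ 511.  -236.   366.5] F [-0.4  0.9  0.4] op 0.994
[[ 0.366 -0.001  0.931]
 [-0.931  0.001  0.366]
 [-0.001 -1.    -0.   ]]
cam [ 481. -159.  336.] [[ 0.93  0.37 -0.  ]
 [ 0.35 -0.88  0.32]
 [ 0.12 -0.3  -0.95]]
pin_tool [ 525.4 -286.3    7.4] 0.61
 look pin_tool [ 521.8 -275.    96. ] 0.58
punch_tool [ 501.4 -228.2    8.7] 0.83
 look punch_tool [ 508.  -244.5   42.8] 0.71
 look punch_tool [ 500.1 -221.2   97.9] 0.65
socket_a [ 503.2 -225.8   37. ] 0.77
socket_a [ 527.3 -280.7   38. ] 0.67
 look socket_a [ 510.3 -239.3   38.2] 0.69
 look socket_a [ 722.  -223.5   82.8] 0.66
[276.87919627 273.04522346] [275.78575324 200.93374135]
```

View pics/w1.png

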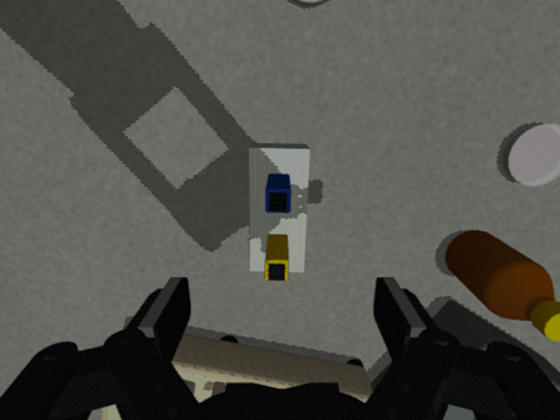

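The wrist view shows the yellow cap centre at about (277,270) and the blue cap at (278,201). The holder's edges are parallel to the image columns, so the jaw yaw is right.

```bash
python3 - <<'E'
from h import *
s,R=st(); P=imaging.camera_params('wrist')
im=cv2.imread('pics/w1.png'); hsv=cv2.cvtColor(im,cv2.COLOR_BGR2HSV)
# black cap blob near the yellow one
for c in ((277,270),(278,201)):
    x,y=c; k=(hsv[y-14:y+15,x-16:x+17,2]<35).astype(np.uint8)
    n,l,sa,ce=cv2.connectedComponentsWithStats(k); i=1+sa[1:,4].argmax()
    uv=ce[i]+[x-16,y-14]; print(uv,sa[i],ray(P,uv,101).round(1))
t=np.array([525,-283,0]); 
E
```

```text
t 3.5667 pos [ 511.2 -235.1  367.3] F [-0.3 -0.3 -0.5] op 0.998
[[ 0.368  0.     0.93 ]
 [-0.93  -0.     0.368]
 [ 0.    -1.     0.   ]]
[275.93478261 271.69565217] [  8   8  15  16 230] [ 524.6 -282.   101. ]
[277.57943925 201.54205607] [  7   6  18  18 321] [ 504.  -225.7  101. ]
```

Request:
step_arm --targets '[[[4.8, 4, -0.4, 0, 0, 0, 8.0], [4.8, 4, -0.4, 0, 0, 0, 6.0], [4.8, 8, -0.4, 0, 0, 0, 6.0], [4.8, 12.7, -0.4, 0, 0, 0, 6.0], [4.8, 12.7, -0.4, 0, 0, 0, 6.0], [4.8, 12.7, -0.4, 0, 0, 0, 6.0], [4.8, 12.7, -0.4, 0, 0, 0, 6.0]]]' --squeeze 50

```text
clock: 4.15
tool_pos: [525.6, -282.1, 240.9]
ee_rot: [-1.364, 0.928, -0.929]
contact_force: [-0.5, -0.5, 0.1]
opening: 0.704
```

```bash
python3 - <<'E'
from h import *
s,R=st(); save(imaging.get_image('wrist'),'w2')
E
```

```text
t 4.15 pos [ 525.6 -282.1  240.9] F [-0.5 -0.5  0.1] op 0.704
[[ 0.367  0.001  0.93 ]
 [-0.93  -0.     0.367]
 [ 0.001 -1.     0.   ]]
```

View pics/w2.png

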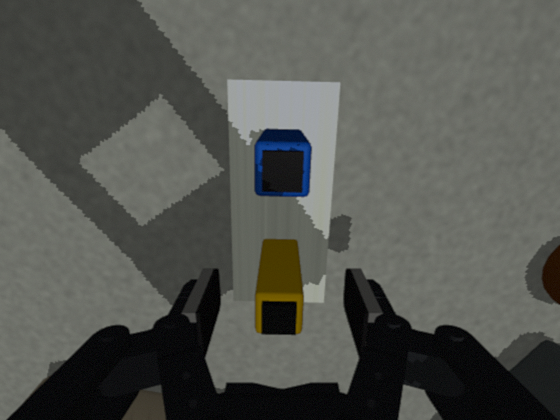

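The fingers straddle the handle, with the yellow cap at (279,317) midway between them. I'll close now.

Request:
step_arm --targets '[[[0, 0, 0, 0, 0, 0, 1.5], [0, 0, 0, 0, 0, 0, 1.5], [0, 0, 0, 0, 0, 0, 1.5], [0, 0, 0, 0, 0, 0, 1.5], [0, 0, 0, 0, 0, 0, 1.5], [0, 0, 0, 0, 0, 0, 1.5], [0, 0, 0, 0, 0, 0, 1.5], [0, 0, 0, 0, 0, 0, 1.5]]]' --squeeze 60

```text
clock: 4.87
tool_pos: [526.0, -282.8, 242.1]
ee_rot: [-1.364, 0.926, -0.931]
contact_force: [-0.8, 0.1, 6.7]
opening: 0.225
```

```bash
python3 - <<'E'
from h import *
s,R=st(); P=imaging.camera_params('wrist'); im=imaging.get_image('wrist'); save(im,'w3')
hsv=cv2.cvtColor(im,cv2.COLOR_RGB2HSV)
p2=cv2.imread('pics/w2.png')
for im_,nm in ((p2,'before'),(im[:,:,::-1],'after')):
    x0,y0=255,295; k=(im_[y0:y0+42,x0:x0+50].max(2)<35).astype(np.uint8)
    n,l,sa,ce=cv2.connectedComponentsWithStats(k); i=1+sa[1:,4].argmax()
    uv=ce[i]+[x0,y0]; X=ray(P,uv,101); print(nm,uv,sa[i],X.round(1),'tool frame',(R.T@(X-s['tool_pos'])).round(1))
E
```

```text
t 4.8667 pos [ 526.  -282.8  242.1] F [-0.8  0.1  6.7] op 0.225
[[ 0.367  0.003  0.93 ]
 [-0.93  -0.002  0.367]
 [ 0.003 -1.     0.002]]
before [278.29971989 317.40896359] [   7    7   34   32 1071] [ 524.8 -283.3  101. ] tool frame [ -0.3 141.1  -1.5]
after [281.67269267 313.30256898] [  10    3   34   32 1051] [ 525.4 -280.9  101. ] tool frame [-2.300e+00  1.411e+02 -1.000e-01]
```

Request:
step_arm --targets '[[[0, -2, 0, 0, 0, 0, 1.5], [0, -4, 0, 0, 0, 0, 1.5], [0, -7, 0, 0, 0, 0, 1.5], [0, -10, 0, 0, 0, 0, 1.5], [0, -12.5, 0, 0, 0, 0, 1.5], [0, -12.5, 0, 0, 0, 0, 1.5], [0, -12.5, 0, 0, 0, 0, 1.5]]]'

```text
clock: 5.5
tool_pos: [525.6, -282.7, 367.1]
ee_rot: [-1.364, 0.925, -0.932]
contact_force: [0.6, -0.1, -2.0]
opening: 0.224
```

```bash
python3 - <<'E'
from h import *
s,R=st()
P=imaging.camera_params('wrist'); im=imaging.get_image('wrist'); save(im,'w4'); S=imaging.get_image('scene'); PS=imaging.camera_params('scene')
p=px(PS,s['tool_pos']-np.array([0,0,200])); print(p); x,y=p.astype(int)
for r in spotter.mark_of('scene','pin_tool')[:1]: print(w('scene',r['position']).round(1),r['score'])
c=S[max(0,y-60):y+60,max(0,x-60):x+60]; c=cv2.resize(c,None,fx=4,fy=4,interpolation=cv2.INTER_CUBIC)
o=np.zeros((480,720+480,3),np.uint8); o=np.hstack([cv2.resize(im,(400,300)),cv2.resize(c,(300,300))]); save(o,'lift')
E
```

```text
t 5.5 pos [ 525.6 -282.7  367.1] F [ 0.6 -0.1 -2. ] op 0.224
[[ 0.366  0.004  0.93 ]
 [-0.93  -0.003  0.366]
 [ 0.004 -1.     0.003]]
[133.99009721 229.84245952]
[ 529.1 -283.5  129.9] 0.74
```

View pics/lift.png

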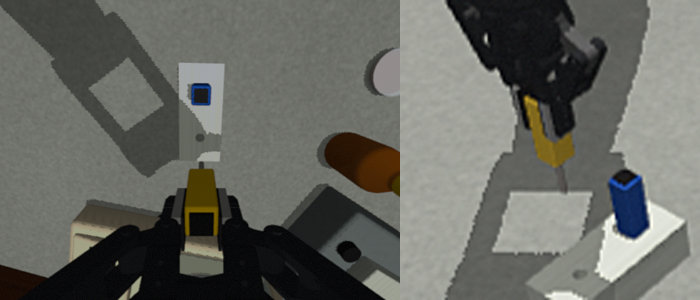

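The tool is lifted and looks vertical in both pictures. Its pin shows in the wrist view at about (281,231) full scale, and the empty socket is at (280,192). Next I'll move to just in front of the well.

Request:
step_arm --targets '[[[-42.4, 0, 18.7, 0, -61.5, 0, 1.5], [-42.4, 0, 18.7, 0, -61.5, 0, 1.5], [-42.4, 0, 18.7, 0, -61.5, 0, 1.5], [-42.4, 0, 18.7, 0, -61.5, 0, 1.5], [-42.4, 0, 18.7, 0, -61.5, 0, 1.5], [-42.4, 0, 18.7, 0, -61.5, 0, 1.5], [-42.4, 0, 18.7, 0, -61.5, 0, 1.5], [-42.4, 0, 18.7, 0, -61.5, 0, 1.5], [-42.4, 0, 18.7, 0, -61.5, 0, 1.5], [-42.4, 0, 18.7, 0, -61.5, 0, 1.5], [-42.4, 0, 18.7, 0, -61.5, 0, 1.5], [-42.4, 0, 18.7, 0, -61.5, 0, 1.5], [-42.4, 0, 18.7, 0, -61.5, 0, 1.5], [-42.4, 0, 18.7, 0, -61.5, 0, 1.5], [-42.4, 0, 18.7, 0, -61.5, 0, 1.5], [-42.4, 0, 18.7, 0, -61.5, 0, 1.5]]]'

```text
clock: 6.98
tool_pos: [543.7, 179.1, 364.2]
ee_rot: [-1.569, 0.099, -0.097]
contact_force: [-0.7, 0.2, -0.1]
opening: 0.225
```

```bash
python3 - <<'E'
from h import *
s,R=st()
P=imaging.camera_params('wrist'); im=imaging.get_image('wrist'); save(im,'w5')
for n in ['well','button_zone','inlet','air_sampler','pin_tool']:
  for r in spotter.mark_of('wrist',n)[:2]: print(n,w('wrist',r['position'],P).round(1),round(r['score'],2))
g=im[100:420,150:410]; save(cv2.resize(g,None,fx=1.85,fy=1.85,interpolation=cv2.INTER_CUBIC),'w5c')
E
```

```text
t 6.9833 pos [543.7 179.1 364.2] F [-0.7  0.2 -0.1] op 0.225
[[ 0.992 -0.001  0.124]
 [-0.124 -0.001  0.992]
 [-0.001 -1.    -0.001]]
button_zone [587.3 174.   49.3] 0.95
inlet [682.9 157.7 105.6] 0.9
air_sampler [589.2 176.4  50.5] 0.44
pin_tool [540.4 178.  126.4] 0.74
```

View pics/w5c.png

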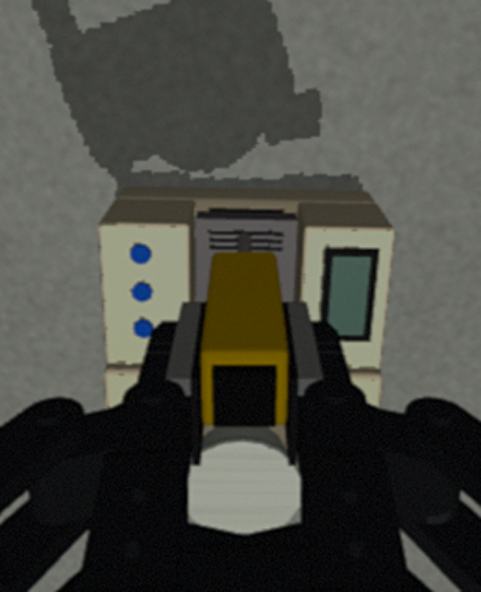

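The held tool hides the well here; the deck's front corners show at crop (102,226) and (391,229). I'll sidestep to see the well directly.

Request:
step_arm --targets '[[[3, 0, 5.5, 0, 0, 0, 1.5], [3, 0, 5.5, 0, 0, 0, 1.5], [3, 0, 5.5, 0, 0, 0, 1.5], [3, 0, 5.5, 0, 0, 0, 1.5], [3, 0, 5.5, 0, 0, 0, 1.5], [3, 0, 5.5, 0, 0, 0, 1.5]]]'

```text
clock: 7.78
tool_pos: [579.8, 231.0, 364.7]
ee_rot: [-1.569, 0.097, -0.096]
contact_force: [-1.0, 0.7, -0.5]
opening: 0.23
```

```bash
python3 - <<'E'
from h import *
s,R=st()
P=imaging.camera_params('wrist'); im=imaging.get_image('wrist'); save(im,'w6')
for n in ['well','button_zone','inlet','air_sampler','pin_tool']:
  for r in spotter.mark_of('wrist',n)[:2]: print(n,w('wrist',r['position'],P).round(1),round(r['score'],2))
hsv=cv2.cvtColor(im,cv2.COLOR_RGB2HSV)
red=((hsv[...,0]<8)|(hsv[...,0]>172))&(hsv[...,1]>120)&(hsv[...,2]>50)
n,l,sa,ce=cv2.connectedComponentsWithStats(red.astype(np.uint8))
for i in range(1,n):
    if sa[i,4]>8: print('red',ce[i].round(1),sa[i],ray(P,ce[i],70).round(1),ray(P,ce[i],47).round(1))
g=im[100:400,130:530]; save(cv2.resize(g,None,fx=2,fy=2,interpolation=cv2.INTER_CUBIC),'w6c')
E
```

```text
t 7.7833 pos [579.8 231.  364.7] F [-1.   0.7 -0.5] op 0.23
[[ 0.992 -0.001  0.122]
 [-0.122 -0.001  0.992]
 [-0.001 -1.    -0.001]]
well [590.2 171.1  72.3] 0.77
button_zone [588.9 176.3  52.9] 0.67
button_zone [577.5 228.7 126.7] 0.43
air_sampler [639.4 163.5   3.7] 0.57
pin_tool [579.  230.3 126.6] 0.61
red [221.2 220.3] [216 216  12  10  89] [586.5 176.4  70. ] [594.3 170.8  47. ]
red [532.1 367. ] [517 354  30  27 475] [782.8 463.6  70. ] [807.6 483.   47. ]
```

View pics/w6c.png

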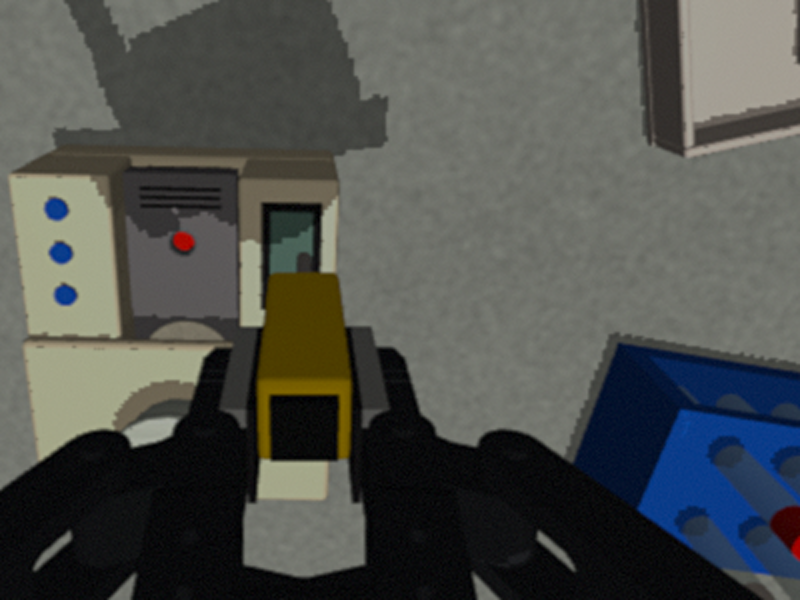

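The well's red button shows at crop (183,242), i.e. (221,220) full scale. The deck's front corners are at crop (12,175) and (338,180), and the pin tip at (303,252).

```bash
python3 - <<'E'
from h import *
s,R=st(); P=imaging.camera_params('wrist'); T=np.array(s['tool_pos'])
f=lambda u,v:(130+u/2,100+v/2)
a=ray(P,f(12,175),70); b=ray(P,f(338,180),70); print('corners',a.round(1),b.round(1),np.linalg.norm(a-b))
d=(b-a)/np.linalg.norm(b-a); fx=np.array([d[1],-d[0],0]); print('yaw',np.arctan2(fx[1],fx[0]))
W=(a+b)/2+35*fx; print('well from corners',W.round(1))
# bridge front edge: x=-5, z 78 at left corner crop (25,340)
c=ray(P,f(25,340),78); print('bridge corner',c.round(1),'sampler x from front',((c-a)@fx).round(1))
for z in (70,63,57,51,47): print(z, ray(P,(221.2,220.3),z).round(1))
for v in (248,252,256):
  tip=ray(P,f(303,v),126); print('tip',tip.round(1),(R.T@(tip-T)).round(1))
im=cv2.imread('pics/w6.png'); c=im[190:270,180:330]; 
c=cv2.resize(c,None,fx=5,fy=5,interpolation=cv2.INTER_NEAREST); cv2.imwrite('pics/w6d.png',c)
E
```

```text
t 8.0833 pos [580.1 231.3 365. ] F [ 0.4  0.8 -0.5] op 0.226
[[ 0.992  0.     0.122]
 [-0.122 -0.     0.992]
 [ 0.    -1.     0.   ]]
corners [549.5 111.1  70. ] [568.3 246.7  70. ] 136.89796022002378
yaw -0.1378529037423423
well from corners [593.6 174.   70. ]
bridge corner [622.2 100.6  78. ] sampler x from front 73.5
70 [587.1 176.7  70. ]
63 [589.4 175.   63. ]
57 [591.5 173.6  57. ]
51 [593.5 172.1  51. ]
47 [594.8 171.2  47. ]
tip [575.8 231.  126. ] [ -4.2 239.   -0.8]
tip [577.3 230.8 126. ] [ -2.7 239.   -0.8]
tip [578.8 230.6 126. ] [ -1.3 239.   -0.8]
```

View pics/w6d.png

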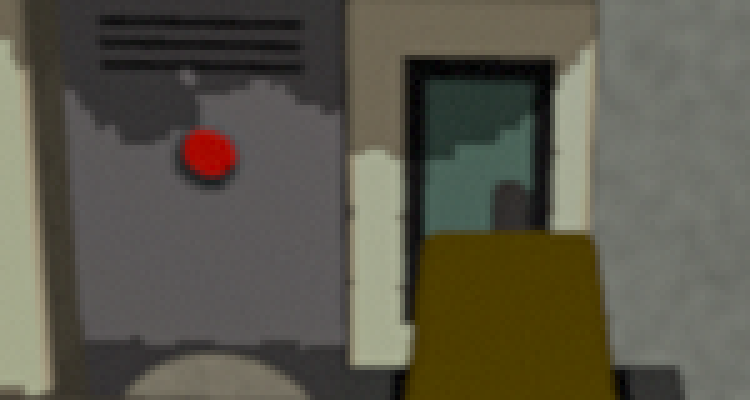

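Request:
step_arm --targets '[[[2, 0, -4, 0, 0, 0, 1.5], [2, 0, -5.5, 0, 0, 0, 1.5], [2, 0, -5.5, 0, 0, 0, 1.5], [2, 2.5, -5.5, 0, 0, 0, 1.5], [2, 4.9, -5.5, 0, 0, 0, 1.5], [2, 4.9, -5.5, 0, 0, 0, 1.5], [2, 4.9, -5.5, 0, 0, 0, 1.5], [2, 4.9, -5.5, 0, 0, 0, 1.5]]]'

```text
clock: 8.75
tool_pos: [593.6, 175.1, 316.8]
ee_rot: [-1.568, 0.095, -0.096]
contact_force: [0.1, -0.6, 0.4]
opening: 0.223
```

```bash
python3 - <<'E'
from h import *
s,R=st()
P=imaging.camera_params('wrist'); im=imaging.get_image('wrist'); save(im,'w7')
T=np.array(s['tool_pos'])
for z in (78,57): print(z,px(P,T+R@[-.5,T[2]-z,-.6]))
g=im[140:290,180:380]; save(cv2.resize(g,None,fx=4,fy=4,interpolation=cv2.INTER_NEAREST),'w7c')
E
```

```text
t 8.75 pos [593.6 175.1 316.8] F [ 0.1 -0.6  0.4] op 0.223
[[ 0.993  0.001  0.122]
 [-0.122  0.     0.993]
 [ 0.001 -1.     0.   ]]
78 [281.80950668 229.11961618]
57 [281.82828622 218.81696673]
```

View pics/w7c.png

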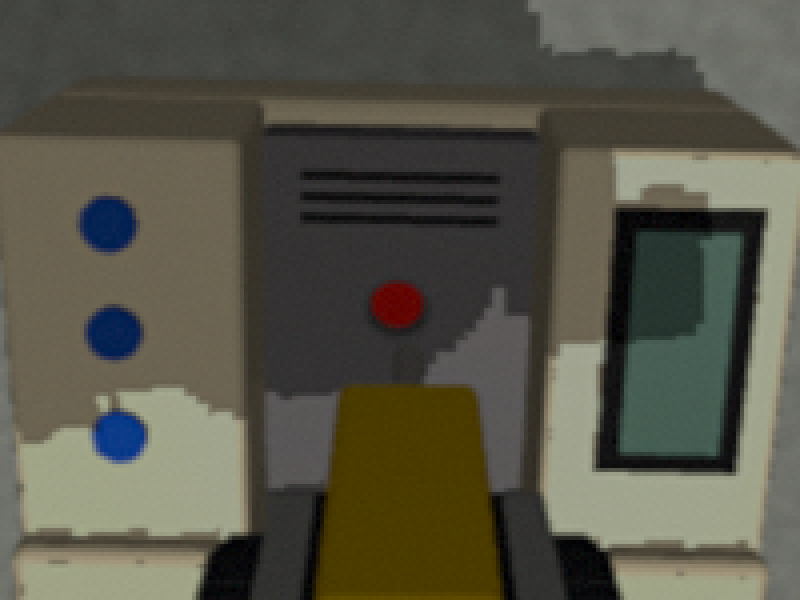

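The red button is at crop (397,305) and the pin's column is at 407, so the pin is about 2 mm too far right (+z). I'll triangulate the well rim from the two wrist views.

```bash
python3 - <<'E'
from h import *
from scipy.optimize import least_squares
s,R=st(); P7=imaging.camera_params('wrist'); T7=np.array([593.6,175.1,316.8])
R7=np.array(P7['R']); C=-R7.T@P7['t']; print('C',C.round(1),'f',210/np.tan(np.radians(P7['fov_y'])/2))
T6=np.array([580.0,231.2,364.9]); C6=C-np.array(s['tool_pos'])+T6
P6=dict(P7,t=-R7@C6)
for name,u6,u7 in (('rim',(221.2,221.6),(279.25,216.75)),('red',(221.2,220.3),(279.2,216.2)),('deckTR',(299,190),(180+795/4,140+150/4))):
    q=least_squares(lambda X:np.r_[px(P6,X)-u6,px(P7,X)-u7],[593,174,57]); print(name,q.x.round(1),q.fun.round(2))
    if name=='rim': X=q.x
T=np.array(s['tool_pos'])
for z in (62,57,54,51):
    Xr=ray(P7,(279.25,216.75),z); print(z,Xr.round(1),'shift in tool axes',(R.T@(Xr-(T+R@[-.5,T[2]-z,-.6]))).round(1))
E
```

```text
t 8.8 pos [594.  175.1 317.6] F [0.1 0.7 0.2] op 0.22
[[ 0.993  0.003  0.121]
 [-0.121  0.001  0.993]
 [ 0.003 -1.     0.001]]
C [511.5 184.7 287.1] f 324.43136506576917
rim [594.  172.8  53.8] [-0.04 -0.53  0.03  0.44]
red [593.5 172.8  53.1] [-0.   -0.04  0.    0.03]
deckTR [570.7 246.9  61.3] [-0.1  -0.68  0.08  0.56]
62 [590.8 173.2  62. ] shift in tool axes [-3.1 -0.  -1.9]
57 [592.5 173.   57. ] shift in tool axes [-1.3 -0.  -1.9]
54 [593.6 172.8  54. ] shift in tool axes [-0.3 -0.  -2. ]
51 [594.6 172.7  51. ] shift in tool axes [ 0.8 -0.  -2. ]
```

Request:
step_arm --targets '[[[-0.07, 0, -0.2, 0, 0, 0, 1.5], [-0.07, 0.5, -0.2, 0, 0, 0, 1.5], [-0.07, 1, -0.2, 0, 0, 0, 1.5], [-0.07, 1.4, -0.2, 0, 0, 0, 1.5], [-0.07, 1.4, -0.2, 0, 0, 0, 1.5], [-0.07, 1.4, -0.2, 0, 0, 0, 1.5]]]'

```text
clock: 9.3
tool_pos: [592.1, 172.7, 301.2]
ee_rot: [-1.569, 0.097, -0.095]
contact_force: [-0.1, -0.1, -1.3]
opening: 0.222
```

```bash
python3 - <<'E'
from h import *
s,R=st()
P=imaging.camera_params('wrist'); im=imaging.get_image('wrist'); save(im,'w8')
T=np.array(s['tool_pos'])
for z in (64,57,52): print(z,px(P,T+R@[-.5,T[2]-z,-.6]))
g=im[180:260,230:330]; save(cv2.resize(cv2.convertScaleAbs(g,alpha=1.6),None,fx=7,fy=7,interpolation=cv2.INTER_NEAREST),'w8c')
E
```

```text
t 9.3 pos [592.1 172.7 301.2] F [-0.1 -0.1 -1.3] op 0.222
[[ 0.993 -0.001  0.122]
 [-0.122 -0.     0.993]
 [-0.001 -1.    -0.   ]]
64 [281.85353506 230.05461672]
57 [281.85982122 226.37132988]
52 [281.86409318 223.86823774]
```

View pics/w8c.png

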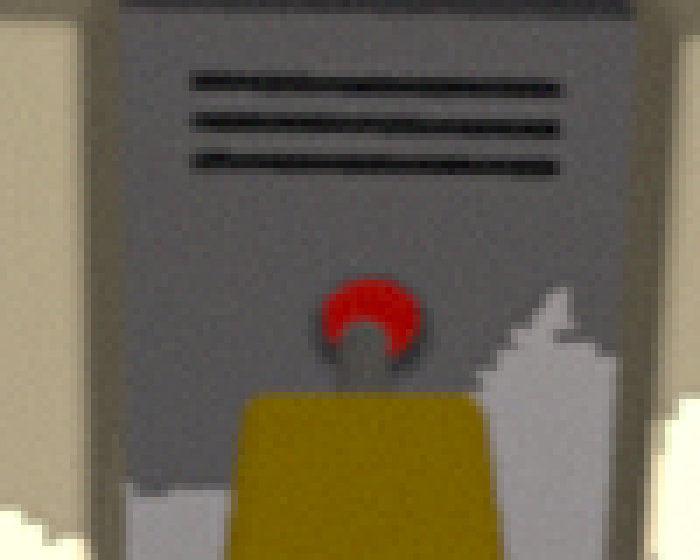

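The pin tip is at crop (363,340) and the well's rim centre at about (372,328). It needs +0.8 mm along z, then a slow descent by feel.

Request:
step_arm --targets '[[[0, 0, 0.08, 0, 0, 0, 1.5], [0, 0.1, 0.08, 0, 0, 0, 1.5], [0, 0.2, 0.08, 0, 0, 0, 1.5], [0, 0.3, 0.08, 0, 0, 0, 1.5], [0, 0.4, 0.08, 0, 0, 0, 1.5], [0, 0.4, 0.08, 0, 0, 0, 1.5], [0, 0.4, 0.08, 0, 0, 0, 1.5]]]'

```text
clock: 9.93
tool_pos: [592.5, 173.5, 297.8]
ee_rot: [-1.569, 0.096, -0.096]
contact_force: [-0.0, 0.0, -1.4]
opening: 0.22
```

Request:
step_arm --targets '[[[0, 0.05, 0, 0, 0, 0, 1.5], [0, 0.1, 0, 0, 0, 0, 1.5], [0, 0.1, 0, 0, 0, 0, 1.5], [0, 0.1, 0, 0, 0, 0, 1.5]]]'

```text
clock: 10.27
tool_pos: [592.5, 173.5, 296.9]
ee_rot: [-1.569, 0.096, -0.096]
contact_force: [0.6, -0.1, -0.4]
opening: 0.222
```

Request:
step_arm --targets '[[[0, 0.05, 0, 0, 0, 0, 1.5], [0, 0.1, 0, 0, 0, 0, 1.5], [0, 0.1, 0, 0, 0, 0, 1.5], [0, 0.1, 0, 0, 0, 0, 1.5]]]'

```text
clock: 10.6
tool_pos: [592.5, 173.5, 295.8]
ee_rot: [-1.569, 0.096, -0.096]
contact_force: [0.4, 0.1, -0.4]
opening: 0.225
```

Request:
step_arm --targets '[[[0, 0.05, 0, 0, 0, 0, 1.5], [0, 0.1, 0, 0, 0, 0, 1.5], [0, 0.1, 0, 0, 0, 0, 1.5], [0, 0.1, 0, 0, 0, 0, 1.5]]]'

```text
clock: 10.93
tool_pos: [592.5, 173.5, 294.8]
ee_rot: [-1.569, 0.096, -0.096]
contact_force: [-0.9, 0.8, -0.8]
opening: 0.223
```

Request:
step_arm --targets '[[[0, 0.05, 0, 0, 0, 0, 1.5], [0, 0.1, 0, 0, 0, 0, 1.5], [0, 0.1, 0, 0, 0, 0, 1.5], [0, 0.1, 0, 0, 0, 0, 1.5]]]'

```text
clock: 11.27
tool_pos: [592.5, 173.5, 293.8]
ee_rot: [-1.569, 0.096, -0.096]
contact_force: [0.1, -0.3, -1.2]
opening: 0.221
```

Request:
step_arm --targets '[[[0, 0.05, 0, 0, 0, 0, 1.5], [0, 0.1, 0, 0, 0, 0, 1.5], [0, 0.1, 0, 0, 0, 0, 1.5], [0, 0.1, 0, 0, 0, 0, 1.5]]]'

```text
clock: 11.6
tool_pos: [592.5, 173.5, 292.8]
ee_rot: [-1.569, 0.096, -0.096]
contact_force: [-0.7, -0.1, -0.8]
opening: 0.223
```

Request:
step_arm --targets '[[[0, 0.05, 0, 0, 0, 0, 1.5], [0, 0.1, 0, 0, 0, 0, 1.5], [0, 0.1, 0, 0, 0, 0, 1.5], [0, 0.1, 0, 0, 0, 0, 1.5]]]'

```text
clock: 11.93
tool_pos: [592.5, 173.5, 291.8]
ee_rot: [-1.569, 0.096, -0.096]
contact_force: [0.0, -0.3, -0.8]
opening: 0.224
```

Request:
step_arm --targets '[[[0, 0.05, 0, 0, 0, 0, 1.5], [0, 0.1, 0, 0, 0, 0, 1.5], [0, 0.1, 0, 0, 0, 0, 1.5], [0, 0.1, 0, 0, 0, 0, 1.5]]]'

```text
clock: 12.27
tool_pos: [592.5, 173.5, 290.9]
ee_rot: [-1.569, 0.096, -0.096]
contact_force: [-0.2, -0.1, -0.3]
opening: 0.225
```

Request:
step_arm --targets '[[[0, 0.05, 0, 0, 0, 0, 1.5], [0, 0.1, 0, 0, 0, 0, 1.5], [0, 0.1, 0, 0, 0, 0, 1.5], [0, 0.1, 0, 0, 0, 0, 1.5]]]'

```text
clock: 12.6
tool_pos: [592.5, 173.5, 289.8]
ee_rot: [-1.569, 0.096, -0.096]
contact_force: [-0.6, -0.3, -0.4]
opening: 0.227
```

Request:
step_arm --targets '[[[0, 0.05, 0, 0, 0, 0, 1.5], [0, 0.1, 0, 0, 0, 0, 1.5], [0, 0.1, 0, 0, 0, 0, 1.5], [0, 0.1, 0, 0, 0, 0, 1.5]]]'

```text
clock: 12.93
tool_pos: [592.5, 173.5, 288.8]
ee_rot: [-1.569, 0.096, -0.096]
contact_force: [0.6, -0.0, -0.6]
opening: 0.224
```

Request:
step_arm --targets '[[[0, 0.05, 0, 0, 0, 0, 1.5], [0, 0.1, 0, 0, 0, 0, 1.5], [0, 0.1, 0, 0, 0, 0, 1.5], [0, 0.1, 0, 0, 0, 0, 1.5]]]'

```text
clock: 13.27
tool_pos: [592.6, 173.5, 288.0]
ee_rot: [-1.569, 0.096, -0.096]
contact_force: [-0.8, -0.1, 0.0]
opening: 0.223
```

Request:
step_arm --targets '[[[0, 0.05, 0, 0, 0, 0, 1.5], [0, 0.1, 0, 0, 0, 0, 1.5], [0, 0.1, 0, 0, 0, 0, 1.5], [0, 0.1, 0, 0, 0, 0, 1.5]]]'

```text
clock: 13.6
tool_pos: [592.7, 173.5, 287.4]
ee_rot: [-1.569, 0.096, -0.096]
contact_force: [-1.8, 0.3, 2.0]
opening: 0.224
```

Request:
step_arm --targets '[[[0, 0.05, 0, 0, 0, 0, 1.5], [0, 0.1, 0, 0, 0, 0, 1.5], [0, 0.1, 0, 0, 0, 0, 1.5], [0, 0.1, 0, 0, 0, 0, 1.5]]]'

```text
clock: 13.93
tool_pos: [592.7, 173.5, 286.3]
ee_rot: [-1.569, 0.096, -0.096]
contact_force: [-1.0, -1.0, 4.7]
opening: 0.224
```

```bash
python3 - <<'E'
from h import *
s,R=st()
P=imaging.camera_params('wrist'); im=imaging.get_image('wrist'); save(im,'w9')
g=im[190:260,230:330]; save(cv2.resize(cv2.convertScaleAbs(g,alpha=1.6),None,fx=7,fy=7,interpolation=cv2.INTER_NEAREST),'w9c')
E
```

```text
t 13.9333 pos [592.7 173.5 286.3] F [-1.  -1.   4.7] op 0.224
[[ 0.993  0.001  0.122]
 [-0.122  0.     0.993]
 [ 0.001 -1.     0.   ]]
```

View pics/w9c.png

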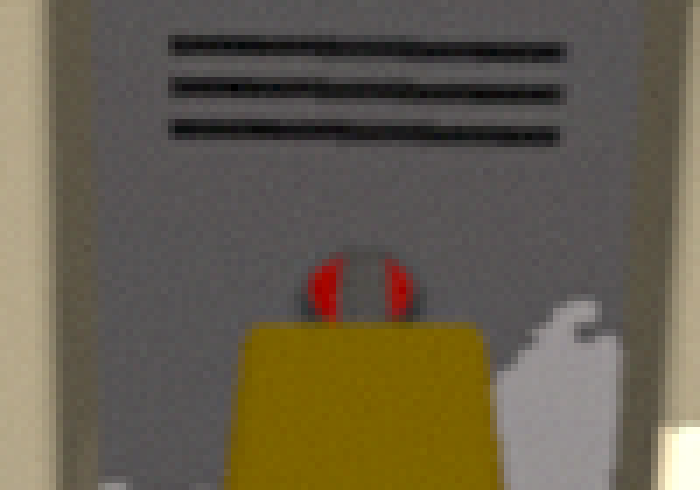

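The pin is inside the well, with red showing evenly on both sides, and the force is rising softly like a spring. I'll press further.

Request:
step_arm --targets '[[[0, 0.05, 0, 0, 0, 0, 1.5], [0, 0.1, 0, 0, 0, 0, 1.5], [0, 0.1, 0, 0, 0, 0, 1.5], [0, 0.1, 0, 0, 0, 0, 1.5]]]'

```text
clock: 14.32
tool_pos: [592.7, 173.6, 285.4]
ee_rot: [-1.569, 0.096, -0.096]
contact_force: [-1.6, -0.7, 6.2]
opening: 0.22
```

Request:
step_arm --targets '[[[0, 0.05, 0, 0, 0, 0, 1.5], [0, 0.1, 0, 0, 0, 0, 1.5], [0, 0.1, 0, 0, 0, 0, 1.5], [0, 0.1, 0, 0, 0, 0, 1.5]]]'

```text
clock: 14.65
tool_pos: [592.8, 173.5, 284.7]
ee_rot: [-1.569, 0.096, -0.096]
contact_force: [-1.5, 0.0, 7.1]
opening: 0.219
```

Request:
step_arm --targets '[[[0, 0.05, 0, 0, 0, 0, 1.5], [0, 0.1, 0, 0, 0, 0, 1.5], [0, 0.13, 0, 0, 0, 0, 1.5], [0, 0.13, 0, 0, 0, 0, 1.5], [0, 0.13, 0, 0, 0, 0, 1.5]]]'

```text
clock: 15.07
tool_pos: [592.8, 173.6, 283.7]
ee_rot: [-1.569, 0.095, -0.096]
contact_force: [-2.0, -0.1, 8.9]
opening: 0.221
```

Request:
step_arm --targets '[[[-0.1, 0, 0, 0, 0, 0, 1.5], [-0.2, 0, 0, 0, 0, 0, 1.5], [-0.3, 0, 0, 0, 0, 0, 1.5], [-0.4, 0, 0, 0, 0, 0, 1.5], [-0.4, 0, 0, 0, 0, 0, 1.5], [-0.4, 0, 0, 0, 0, 0, 1.5]]]'

```text
clock: 15.57
tool_pos: [590.4, 173.8, 284.7]
ee_rot: [-1.568, 0.09, -0.102]
contact_force: [1.9, -2.1, 7.3]
opening: 0.224
```

Request:
step_arm --targets '[[[0, 0.05, 0, 0, 0, 0, 1.5], [0, 0.1, 0, 0, 0, 0, 1.5], [0, 0.13, 0, 0, 0, 0, 1.5], [0, 0.13, 0, 0, 0, 0, 1.5], [0, 0.13, 0, 0, 0, 0, 1.5]]]'

```text
clock: 15.98
tool_pos: [590.5, 173.8, 283.7]
ee_rot: [-1.568, 0.09, -0.102]
contact_force: [1.0, -0.9, 8.8]
opening: 0.221
```

Request:
step_arm --targets '[[[-0.1, 0.02, 0, 0, 0, 0, 1.5], [-0.2, 0.03, 0, 0, 0, 0, 1.5], [-0.3, 0.03, 0, 0, 0, 0, 1.5], [-0.3, 0.03, 0, 0, 0, 0, 1.5], [-0.3, 0.03, 0, 0, 0, 0, 1.5]]]'

```text
clock: 16.4
tool_pos: [587.9, 174.1, 283.8]
ee_rot: [-1.568, 0.088, -0.103]
contact_force: [2.6, -2.1, 7.8]
opening: 0.228
```

Request:
step_arm --targets '[[[0, 0.07, 0, 0, 0, 0, 1.5], [-0.1, 0.1, 0, 0, 0, 0, 1.5], [-0.2, 0.1, 0, 0, 0, 0, 1.5], [-0.3, 0.1, 0, 0, 0, 0, 1.5], [-0.4, 0.1, 0, 0, 0, 0, 1.5], [-0.4, 0.1, 0, 0, 0, 0, 1.5]]]'

```text
clock: 16.9
tool_pos: [584.1, 174.6, 283.1]
ee_rot: [-1.568, 0.088, -0.104]
contact_force: [1.9, -1.2, 8.7]
opening: 0.225
```

Request:
step_arm --targets '[[[-0.2, 0.02, 0, 0, 0, 0, 1.5], [-0.4, 0.03, 0, 0, 0, 0, 1.5], [-0.6, 0.03, 0, 0, 0, 0, 1.5], [-0.8, 0.03, 0, 0, 0, 0, 1.5], [-1.0, 0.03, 0, 0, 0, 0, 1.5], [-1.0, 0.03, 0, 0, 0, 0, 1.5], [-1.0, 0.03, 0, 0, 0, 0, 1.5]]]'

```text
clock: 17.48
tool_pos: [574.2, 176.0, 282.9]
ee_rot: [-1.568, 0.088, -0.104]
contact_force: [2.6, -1.8, 8.6]
opening: 0.223
```

Request:
step_arm --targets '[[[-0.2, 0.02, 0, 0, 0, 0, 1.5], [-0.4, 0.02, 0, 0, 0, 0, 1.5], [-0.6, 0.02, 0, 0, 0, 0, 1.5], [-0.8, 0.02, 0, 0, 0, 0, 1.5], [-1.0, 0.02, 0, 0, 0, 0, 1.5], [-1.2, 0.02, 0, 0, 0, 0, 1.5], [-1.4, 0.02, 0, 0, 0, 0, 1.5], [-1.5, 0.02, 0, 0, 0, 0, 1.5], [-1.5, 0.02, 0, 0, 0, 0, 1.5]]]'

```text
clock: 18.23
tool_pos: [559.3, 178.0, 282.8]
ee_rot: [-1.567, 0.087, -0.104]
contact_force: [2.1, -1.1, 9.7]
opening: 0.224
```

Request:
step_arm --targets '[[[-0.2, 0, 0, 0, 0, 0, 1.5], [-0.4, 0, 0, 0, 0, 0, 1.5], [-0.6, 0, 0, 0, 0, 0, 1.5], [-0.8, 0, 0, 0, 0, 0, 1.5], [-1.0, 0, 0, 0, 0, 0, 1.5], [-1.0, 0, 0, 0, 0, 0, 1.5]]]'

```text
clock: 18.73
tool_pos: [549.4, 179.3, 282.7]
ee_rot: [-1.567, 0.088, -0.104]
contact_force: [2.9, -1.0, 9.1]
opening: 0.225
```

Request:
step_arm --targets '[[[-0.1, 0, 0, 0, 0, 0, 1.5], [-0.2, 0, 0, 0, 0, 0, 1.5], [-0.3, 0, 0, 0, 0, 0, 1.5], [-0.4, 0, 0, 0, 0, 0, 1.5], [-0.4, 0, 0, 0, 0, 0, 1.5]]]'

```text
clock: 19.15
tool_pos: [545.5, 179.8, 282.7]
ee_rot: [-1.567, 0.088, -0.104]
contact_force: [3.0, -0.5, 8.4]
opening: 0.224
```

Request:
step_arm --targets '[[[-0.1, 0, 0, 0, 0, 0, 1.5], [-0.2, 0, 0, 0, 0, 0, 1.5], [-0.2, 0, 0, 0, 0, 0, 1.5], [-0.2, 0, 0, 0, 0, 0, 1.5]]]'

```text
clock: 19.48
tool_pos: [543.6, 180.1, 282.7]
ee_rot: [-1.567, 0.088, -0.104]
contact_force: [3.0, 0.4, 9.2]
opening: 0.225
```

Request:
step_arm --targets '[[[-0.1, 0, 0, 0, 0, 0, 1.5], [-0.15, 0, 0, 0, 0, 0, 1.5], [-0.15, 0, 0, 0, 0, 0, 1.5], [-0.15, 0, 0, 0, 0, 0, 1.5]]]'

```text
clock: 19.82
tool_pos: [542.2, 180.3, 282.7]
ee_rot: [-1.567, 0.088, -0.104]
contact_force: [1.4, -0.1, 9.4]
opening: 0.221
```

Request:
step_arm --targets '[[[-0.1, 0, 0, 0, 0, 0, 1.5], [-0.1, 0, 0, 0, 0, 0, 1.5], [-0.1, 0, 0, 0, 0, 0, 1.5]]]'

```text
clock: 20.07
tool_pos: [541.1, 180.4, 282.7]
ee_rot: [-1.567, 0.087, -0.104]
contact_force: [2.5, -0.4, 9.1]
opening: 0.22
```

Request:
step_arm --targets '[[[0, -0.2, 0, 0, 0, 0, 1.5], [0, -0.4, 0, 0, 0, 0, 1.5], [0.1, -0.6, 0, 0, 0, 0, 1.5], [0.2, -0.8, 0, 0, 0, 0, 1.5], [0.2, -1.2, 0, 0, 0, 0, 1.5], [0.2, -2, 0, 0, 0, 0, 1.5], [0.2, -4, 0, 0, 0, 0, 1.5], [0.2, -6, 0, 0, 0, 0, 1.5], [0.2, -8.4, 0, 0, 0, 0, 1.5], [0.2, -8.4, 0, 0, 0, 0, 1.5], [0.2, -8.4, 0, 0, 0, 0, 1.5]]]'

```text
clock: 20.98
tool_pos: [540.3, 180.0, 364.6]
ee_rot: [-1.568, 0.095, -0.096]
contact_force: [-0.6, 0.1, -0.4]
opening: 0.224
```

```bash
python3 - <<'E'
from h import *
s,R=st()
P=imaging.camera_params('wrist'); im=imaging.get_image('wrist'); S=imaging.get_image('top')
C=imaging.get_image('scene'); save(im,'w10')
a=cv2.resize(im[60:420,100:460],(390,390)); b=cv2.resize(S[130:240,160:270],(390,390),interpolation=cv2.INTER_CUBIC)
save(np.hstack([a,b]),'out')
T=np.array(s['tool_pos']); print('pin',[w('wrist',r['position'],P).round(1) for r in spotter.mark_of('wrist','pin_tool')[:1]])
hsv=cv2.cvtColor(S,cv2.COLOR_RGB2HSV)
E
```

```text
t 20.9833 pos [540.3 180.  364.6] F [-0.6  0.1 -0.4] op 0.224
[[ 0.993  0.001  0.122]
 [-0.122  0.     0.993]
 [ 0.001 -1.     0.   ]]
pin [array([539. , 177.8, 129.5])]
```

View pics/out.png

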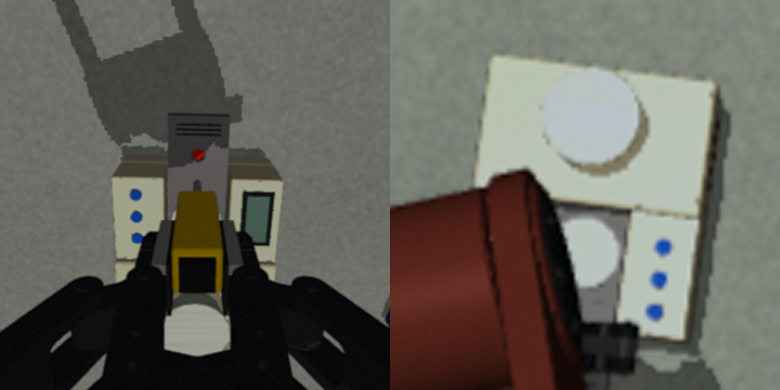

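The slide is out well beyond the deck's front edge, with the button now ahead of the housing at crop (198,155). I'll put a number on it and return to the holder.

```bash
python3 - <<'E'
from h import *
s,R=st(); P=imaging.camera_params('wrist')
im=cv2.imread('pics/w10.png'); hsv=cv2.cvtColor(im,cv2.COLOR_BGR2HSV)[180:230,260:310]
red=((hsv[...,0]<8)|(hsv[...,0]>172))&(hsv[...,1]>120)&(hsv[...,2]>50)
v,u=np.nonzero(red); uv=(u.mean()+260,v.mean()+180); X=ray(P,uv,50); print(uv,X.round(1),'travel',(np.array([593.5,173,50])-X)@[.992,-.125,0])
E
```

```text
t 21.1833 pos [539.4 179.8 361.3] F [-0.2 -0.1 -0.5] op 0.227
[[ 0.993 -0.005  0.122]
 [-0.122 -0.001  0.993]
 [-0.004 -1.    -0.001]]
(np.float64(282.4), np.float64(202.04)) [539.8 179.1  50. ] travel 54.00370857754983
```

Request:
step_arm --targets '[[[41.9, -0.3, -46.1, 0, 61.5, 0, 1.5], [41.9, -0.3, -46.1, 0, 61.5, 0, 1.5], [41.9, -0.3, -46.1, 0, 61.5, 0, 1.5], [41.9, -0.3, -46.1, 0, 61.5, 0, 1.5], [41.9, -0.3, -46.1, 0, 61.5, 0, 1.5], [41.9, -0.3, -46.1, 0, 61.5, 0, 1.5], [41.9, -0.3, -46.1, 0, 61.5, 0, 1.5], [41.9, -0.3, -46.1, 0, 61.5, 0, 1.5], [41.9, -0.3, -46.1, 0, 61.5, 0, 1.5], [41.9, -0.3, -46.1, 0, 61.5, 0, 1.5], [41.9, -0.3, -46.1, 0, 61.5, 0, 1.5], [41.9, -0.3, -46.1, 0, 61.5, 0, 1.5], [41.9, -0.3, -46.1, 0, 61.5, 0, 1.5], [41.9, -0.3, -46.1, 0, 61.5, 0, 1.5], [41.9, -0.3, -46.1, 0, 61.5, 0, 1.5], [41.9, -0.3, -46.1, 0, 61.5, 0, 1.5], [41.9, -0.3, -46.1, 0, 61.5, 0, 1.5]]]'

```text
clock: 22.6
tool_pos: [900.0, -332.2, 355.6]
ee_rot: [-1.365, 0.94, -0.923]
contact_force: [-0.6, -0.4, -1.8]
opening: 0.223
```

```bash
python3 - <<'E'
from h import *
s,R=st(); T=np.array(s['tool_pos'])
P=imaging.camera_params('wrist'); im=imaging.get_image('wrist'); save(im,'w11')
d=np.array([525.6,-282.7,367.1])-T; print('delta to lift pose, tool axes',(R.T@d).round(1))
g=cv2.cvtColor(im,cv2.COLOR_RGB2GRAY); o=cv2.cvtColor(cv2.imread('pics/w4.png'),cv2.COLOR_BGR2GRAY)
# held tool drift since the lift, from the handle and pin patch (moves with the camera)
t=o[222:330,255:307]
r=cv2.matchTemplate(g[205:350,235:327],t,cv2.TM_CCOEFF_NORMED); _,m,_,l=cv2.minMaxLoc(r); print('tool drift px',l[0]-20,l[1]-17,m)
a=np.vstack([np.hstack([i[170:250,240:320] for i in (cv2.imread('pics/w4.png'),im[:,:,::-1])])])
cv2.imwrite('pics/cmp.png',cv2.resize(a,None,fx=5,fy=5,interpolation=cv2.INTER_CUBIC))
E
```

```text
t 22.6 pos [ 900.  -332.2  355.6] F [-0.6 -0.4 -1.8] op 0.223
[[ 0.363 -0.01   0.932]
 [-0.932  0.004  0.363]
 [-0.008 -1.    -0.008]]
delta to lift pose, tool axes [-182.2   -7.5 -330.9]
tool drift px 0 0 0.9169108271598816
```

I slipped a digit on that move: the x shift should have been 4.19 cm, but I sent 41.9. The arm went out to (900,-332). The force stayed clean, so I'll back off along the way I came, rising, before doing anything else, and check that nothing was moved.

Request:
step_arm --targets '[[[-2, -3, -0.5, 0, 0, 0, 1.5], [-4, -6, -1, 0, 0, 0, 1.5], [-7, -8, -1.7, 0, 0, 0, 1.5], [-9.7, -8, -2.4, 0, 0, 0, 1.5], [-9.7, -8, -2.4, 0, 0, 0, 1.5], [-9.7, -8, -2.4, 0, 0, 0, 1.5]]]'

```text
clock: 23.15
tool_pos: [840.5, -242.5, 449.7]
ee_rot: [-1.365, 0.925, -0.925]
contact_force: [-0.5, 0.1, -0.9]
opening: 0.222
```

```bash
python3 - <<'E'
from h import *
s,R=st(); T=np.array(s['tool_pos'])
d=np.array([525.6,-282.7,440])-T; print('delta in tool axes, cm',(R.T@d/10).round(2))
print('jaw yaw',np.degrees(np.arctan2(R[1,2],R[0,2])),'tilt',R[2])
imaging.get_image('scene')
for n in ['dish_a','reagent','pin_tool']: print(n,[(w('scene',r['position']).round(),round(r['score'],2)) for r in spotter.mark_of('scene',n)[:2]])
E
```

```text
t 23.15 pos [ 840.5 -242.5  449.7] F [-0.5  0.1 -0.9] op 0.222
[[ 0.371  0.001  0.929]
 [-0.929  0.     0.371]
 [-0.    -1.     0.001]]
delta in tool axes, cm [ -7.93   0.95 -30.74]
jaw yaw 21.746608030304007 tilt [-1.14348181e-05 -9.99999747e-01  7.11832380e-04]
dish_a [(array([ 737., -116.,   -2.]), 0.69)]
reagent [(array([ 734., -228.,   -1.]), 0.96), (array([ 503., -225.,   42.]), 0.45)]
pin_tool [(array([ 843., -243.,  216.]), 0.67)]
```

The bottle and dish are where they were. Now back above the socket.

Request:
step_arm --targets '[[[-7.9, 0.9, -30.7, 0, 0.2, 0, 1.5], [-7.9, 0.9, -30.7, 0, 0.2, 0, 1.5], [-7.9, 0.9, -30.7, 0, 0.2, 0, 1.5], [-7.9, 0.9, -30.7, 0, 0.2, 0, 1.5], [-7.9, 0.9, -30.7, 0, 0.2, 0, 1.5], [-7.9, 0.9, -30.7, 0, 0.2, 0, 1.5], [-7.9, 0.9, -30.7, 0, 0.2, 0, 1.5], [-7.9, 0.9, -30.7, 0, 0.2, 0, 1.5], [-7.9, 0.9, -30.7, 0, 0.2, 0, 1.5], [-7.9, 0.9, -30.7, 0, 0.2, 0, 1.5], [-7.9, 0.9, -30.7, 0, 0.2, 0, 1.5], [-7.9, 0.9, -30.7, 0, 0.2, 0, 1.5]]]'

```text
clock: 24.35
tool_pos: [528.9, -286.7, 437.9]
ee_rot: [-1.362, 0.93, -0.932]
contact_force: [-0.3, -0.7, -1.5]
opening: 0.224
```

```bash
python3 - <<'E'
from h import *
s,R=st(); T=np.array(s['tool_pos'])
d=np.array([525.6,-282.7,367.1])-T; print('delta in tool axes, cm',(R.T@d/10).round(2),'jaw yaw',np.degrees(np.arctan2(R[1,2],R[0,2])))
E
```

```text
t 24.35 pos [ 528.9 -286.7  437.9] F [-0.3 -0.7 -1.5] op 0.224
[[ 0.363  0.001  0.932]
 [-0.932 -0.     0.363]
 [ 0.001 -1.     0.001]]
delta in tool axes, cm [-0.5   7.08 -0.17] jaw yaw 21.312698764226482
```

Request:
step_arm --targets '[[[-0.4, 3.5, -0.1, 0, 0, 0, 1.5], [-0.4, 7, -0.1, 0, 0, 0, 1.5], [-0.4, 7, -0.1, 0, 0, 0, 1.5], [-0.4, 7, -0.1, 0, 0, 0, 1.5], [-0.4, 7, -0.1, 0, 0, 0, 1.5]]]'

```text
clock: 24.77
tool_pos: [526.5, -283.1, 368.7]
ee_rot: [-1.363, 0.929, -0.932]
contact_force: [0.2, 0.6, 0.6]
opening: 0.223
```

```bash
python3 - <<'E'
from h import *
s,R=st(); T=np.array(s['tool_pos']); P=imaging.camera_params('wrist'); im=imaging.get_image('wrist'); save(im,'w12')
d=np.array([525.6,-282.7,367.1])-T; print('delta to lift pose in tool axes, mm',(R.T@d).round(1),'jaw yaw',np.degrees(np.arctan2(R[1,2],R[0,2])))
g=im[:,:,::-1]; o=cv2.imread('pics/w4.png')
def m(box,pad,nm):
    x0,y0,x1,y1=box; r=cv2.matchTemplate(g[y0-pad:y1+pad,x0-pad:x1+pad],o[y0:y1,x0:x1],cv2.TM_CCOEFF_NORMED)
    _,q,_,l=cv2.minMaxLoc(r); print(nm,'moved px',l[0]-pad,l[1]-pad,round(q,3))
m((255,235,307,330),10,'held handle'); m((270,222,295,240),8,'pin'); m((245,90,320,160),15,'holder+punch'); m((268,180,292,204),12,'socket')
for r in spotter.mark_of('wrist','socket_a')[:3]: print('socket',w('wrist',r['position'],P).round(1),round(r['score'],2))
for r in spotter.mark_of('wrist','pin_tool')[:2]: print('pin',w('wrist',r['position'],P).round(1),round(r['score'],2))
E
```

```text
t 24.7667 pos [ 526.5 -283.1  368.7] F [0.2 0.6 0.6] op 0.223
[[ 0.364  0.001  0.931]
 [-0.931 -0.001  0.364]
 [ 0.001 -1.     0.001]]
delta to lift pose in tool axes, mm [-0.7  1.6 -0.7] jaw yaw 21.341681122260105
held handle moved px 0 0 0.997
pin moved px 0 0 0.988
holder+punch moved px 0 0 0.991
socket moved px 0 0 0.99
socket [ 528.3 -279.7   39.6] 0.84
socket [ 501.4 -223.6   39.7] 0.76
pin [ 525.1 -280.8  131.7] 0.66
```

The view matches the lift pose to the pixel, and the tool has not slipped in the grip. I'll lower it into the socket.

Request:
step_arm --targets '[[[-0.06, 3, -0.05, 0, 0, 0, 1.5], [-0.06, 6, -0.05, 0, 0, 0, 1.5], [-0.06, 7.8, -0.05, 0, 0, 0, 1.5], [-0.06, 8.3, -0.05, 0, 0, 0, 1.5], [-0.06, 8.8, -0.05, 0, 0, 0, 1.5], [-0.06, 9.3, -0.05, 0, 0, 0, 1.5], [-0.06, 9.8, -0.05, 0, 0, 0, 1.5], [-0.06, 10, -0.05, 0, 0, 0, 1.5]]]'

```text
clock: 25.58
tool_pos: [525.1, -282.9, 268.5]
ee_rot: [-1.362, 0.929, -0.933]
contact_force: [-0.4, -0.3, 0.0]
opening: 0.226
```

Request:
step_arm --targets '[[[0, 0.5, 0, 0, 0, 0, 1.5], [0, 1, 0, 0, 0, 0, 1.5], [0, 1.5, 0, 0, 0, 0, 1.5], [0, 1.9, 0, 0, 0, 0, 1.5], [0, 2.2, 0, 0, 0, 0, 1.5], [0, 2.4, 0, 0, 0, 0, 1.5], [0, 2.4, 0, 0, 0, 0, 1.5]]]'

```text
clock: 26.17
tool_pos: [524.3, -282.3, 242.8]
ee_rot: [-1.362, 0.932, -0.93]
contact_force: [-0.1, -0.1, -0.5]
opening: 0.228
```

Request:
step_arm --targets '[[[0, 0.1, 0, 0, 0, 0, 1.5], [0, 0.1, 0, 0, 0, 0, 1.5], [0, 0.1, 0, 0, 0, 0, 1.5]]]'

```text
clock: 26.42
tool_pos: [524.7, -282.6, 242.7]
ee_rot: [-1.362, 0.931, -0.931]
contact_force: [0.8, 0.4, 0.2]
opening: 0.224
```

Request:
step_arm --targets '[[[0, 0, 0, 0, 0, 0, 3.0], [0, 0, 0, 0, 0, 0, 5.0], [0, 0, 0, 0, 0, 0, 6.0], [0, 0, 0, 0, 0, 0, 6.0], [0, 0, 0, 0, 0, 0, 6.0], [0, 0, 0, 0, 0, 0, 6.0], [0, 0, 0, 0, 0, 0, 6.0]]]'

```text
clock: 27.0
tool_pos: [524.6, -282.5, 242.5]
ee_rot: [-1.362, 0.931, -0.931]
contact_force: [-0.3, -0.1, -0.7]
opening: 0.702
```

```bash
python3 - <<'E'
from h import *
s,R=st(); P=imaging.camera_params('wrist'); im=imaging.get_image('wrist')
r=cv2.matchTemplate(im[:,:,::-1][270:360,225:335],cv2.imread('pics/w2.png')[285:345,245:315],cv2.TM_CCOEFF_NORMED); print('tool vs before grasp, px',np.array(cv2.minMaxLoc(r)[3])-[20,15],r.max())
S=imaging.get_image('scene')
print([(w('scene',r['position']).round(1),round(r['score'],2)) for r in spotter.mark_of('scene','pin_tool')[:2]])
E
```

```text
t 27.0 pos [ 524.6 -282.5  242.5] F [-0.3 -0.1 -0.7] op 0.702
[[ 0.363 -0.     0.932]
 [-0.932  0.     0.363]
 [-0.    -1.     0.   ]]
tool vs before grasp, px [ 3 -4] 0.9851603
[(array([ 527.2, -281.8,    5.6]), 0.72), (array([ 511.1, -258.4,   -2. ]), 0.46)]
```

Released and standing. I'll retreat straight up and check once more.

Request:
step_arm --targets '[[[0, -3, 0, 0, 0, 0, 7.0], [0, -6, 0, 0, 0, 0, 8.0], [0, -10, 0, 0, 0, 0, 8.0], [-4, -14, 0, 0, 0, 0, 8.0], [-8, -16, 0, 0, 0, 0, 8.0], [-10, -16, 0, 0, 0, 0, 8.0], [-10, -16, 0, 0, 0, 0, 8.0], [-10, -16, 0, 0, 0, 0, 8.0]]]'

```text
clock: 27.82
tool_pos: [488.0, -188.1, 403.7]
ee_rot: [-1.363, 0.927, -0.932]
contact_force: [0.8, -0.3, -0.9]
opening: 0.937
```

```bash
python3 - <<'E'
from h import *
s,R=st(); a=imaging.get_image('scene'); b=imaging.get_image('top'); P=imaging.camera_params('wrist'); imaging.get_image('wrist')
for c in ('scene','top','wrist'):
  for n in ['pin_tool','punch_tool','dish_a','marker','reagent','beaker']: print(c,n,[(w(c,r['position'],P if c=='wrist' else None).round(),round(r['score'],2)) for r in spotter.mark_of(c,n)[:2]])
# slide: red button in the top view
h=cv2.cvtColor(b,cv2.COLOR_RGB2HSV)[190:250,195:235]; red=((h[...,0]<8)|(h[...,0]>172))&(h[...,1]>110)&(h[...,2]>50)
v,u=np.nonzero(red); uv=(u.mean()+195,v.mean()+190); X=ray(imaging.camera_params('top'),uv,50); print('red top',uv,len(u),X.round(1),'out',(np.array([593.5,173,50])-X)@[.992,-.125,0])
E
```

```text
t 27.8167 pos [ 488.  -188.1  403.7] F [ 0.8 -0.3 -0.9] op 0.937
[[ 0.365  0.002  0.931]
 [-0.931 -0.001  0.365]
 [ 0.002 -1.     0.001]]
scene pin_tool [(array([ 525., -283.,    8.]), 0.81), (array([371.,  84.,   0.]), 0.7)]
scene punch_tool [(array([ 499., -226.,    0.]), 0.92)]
scene dish_a [(array([464., -48.,   3.]), 0.66)]
scene marker [(array([ 510., -254.,    0.]), 0.54), (array([375.,  86.,  -2.]), 0.47)]
scene reagent [(array([ 735., -227.,   -2.]), 0.57)]
scene beaker [(array([363., 287.,  -3.]), 0.82)]
top pin_tool [(array([ 516., -252.,   -1.]), 0.37)]
top punch_tool [(array([ 503., -222.,   36.]), 0.52)]
top dish_a [(array([466., -46.,   1.]), 0.88), (array([ 734., -109.,   -2.]), 0.8)]
top marker [(array([367.,  86.,  -3.]), 0.75)]
top reagent [(array([ 740., -232.,   -1.]), 0.57)]
top beaker [(array([364., 287.,   2.]), 0.66)]
wrist pin_tool [(array([ 522., -284.,    6.]), 0.72)]
wrist punch_tool [(array([ 504., -228.,    6.]), 0.89)]
wrist dish_a [(array([ 740., -109.,   -2.]), 0.84), (array([463., -46.,   0.]), 0.67)]
wrist marker [(array([ 741., -229.,    3.]), 0.59)]
wrist reagent [(array([ 738., -230.,    2.]), 0.59)]
wrist beaker []
red top (np.float64(210.6315789473684), np.float64(228.78947368421052)) 19 [544.1 181.4  50. ] out 50.083788083128724
```

All checks agree: the slide reads about 50 mm out, the tool is in its socket and the bystanders haven't moved. I'm handing the job in.

```bash
python3 -c "
from plant import manip; print(manip.job_done())"
```

```text
the job is handed in; nothing more can be done
None
```

The job is done and handed in at about 28 s of robot time; no verdict was reported. I pressed the red button with the pin (about 8–10 N), pushed the slide out while holding it down, and put the pin tool back upright in its own socket.

**Slide:** the last top view puts the button about 50 mm out. An earlier wrist view read 54 mm, which is past the 50 mm stop, so these readings are good to a few millimetres. Both are beyond the 42 mm needed. I stopped before feeling the end stop.

**Pin tool:** after release, the scene and wrist cameras put the tip within about 4 mm of the socket axis and 6–8 mm above the table, with the gripper clear. The top camera gave only one weak, wrong detection of the tool (score 0.37).

**Bystanders:** every bystander was found within about 6 mm of its starting position. A few other low-score detections were plainly wrong.

**Forces:** every reading taken at the end of a move stayed below about 10 N at the sampler. Peaks within a move were not recorded.

**One mistake:** on the way back I sent an x shift of 41.9 cm instead of 4.19 cm, so the arm swung out to about (900, -332) mm with the tool in hand. The forces stayed clean, nothing had moved, and I brought it back by a higher path.

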